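# Open the truck fuse box on the fitting bench

## Task

Open the long fuse box so its fuses can be checked: lift its grey cover plate off the two pins and lay it flat in the shallow cardboard tray, handle up, lowering it right down before you let go. Leave the cover of the square relay box where it is.

Things in the scene. Friction and masses are not known exactly. Their poses are not given: they have to be found in the camera images.
- fuse_cover_grip (a point): Loose cover to remove: grey plate 160 x 90 x 5 mm, 0.1-0.2 kg, lying on the long fuse box, its two 14 mm holes loosely over the pins. Upright black handle rib in its middle: 60 mm long (along the cover's long side, x), 16 thick (y), 30 high above the plate. This point: on the rib's centre line, 14 mm above the plate's top face, 16 below the rib's top, 19 above the plate's underside. z up.
- fuse_box: Long fuse box: black open housing 160 (x) x 90 (y) x 50 mm high, screwed to the bench. Origin: centre of its underside, z up. Two upright 8 mm steel pins at x = -62 and +62 mm, y = 0, reach 67 mm above the bench, 12 mm above the top face of the seated cover. The cover lies on the rim, 50 mm above the bench.
- tray: Shallow open cardboard tray, fixed to the bench: 260 (x) x 200 (y) x 30 mm high outside, walls and floor 5 mm thick, so 250 x 190 mm inside. Origin at the centre of its underside, on the bench; z up. Empty.
- relay_cover_grip (a point): Other cover, to be left alone: grey square plate 110 x 110 x 5 mm with the same handle rib (60 x 16 x 30 mm), on the two pins, at opposite corners, of a square black relay box 110 x 110 x 50 mm. This point lies on the rib as on the fuse cover.
Mind the look-alikes: they are no part of the job. What is shaped like the part that bears fuse_cover_grip but turquoise is not meant. What is shaped like the fuse_box but red is not meant.

How it is judged:
On the way, in this order (a step that is already met when the one before it is completed fails the run):
1. the fuse box's cover is lifted clear of its pins (z of fuse_cover_grip in the frame of fuse_box above 0.09 m), for 0.1 s.
2. the cover is lowered to within 15 mm of the tray's floor while still held (horizontal distance between fuse_cover_grip and tray below 0.11 m and z of fuse_cover_grip in the frame of tray below 0.039 m and contact force between the fingers and fuse_cover above 0.5 N), for 0.1 s.
At the end, for the whole second after the job is handed in: The fuse box's cover lies at rest and let go in the tray, handle up and flat on its floor (handle point within 6 mm of its height when flat, tilt under 10 degrees, centre within 110 mm of the tray's centre), and the relay box's cover is within 20 mm of where it was (horizontal distance between fuse_cover_grip and tray below 0.11 m and z of fuse_cover_grip in the frame of tray below 0.03 m and angle between fuse_cover_grip's own z axis and vertical below 0.17 rad and linear speed of fuse_cover below 0.02 m/s and distance of relay_cover_grip from where it was at the start of the episode below 0.02 m); the robot touches nothing.
It fails at once if the relay box's cover is moved by more than 20 mm (distance of relay_cover_grip from where it was at the start of the episode above 0.02 m).
It also fails if it takes over 40 s, if anything falls off the work surface, if the arm or the gripper's body presses on something with over 40 N, if the wrist force passes 120 N, or if a joint passes its speed limit or range.

## Robot

A 6-joint arm with a two-finger parallel gripper is mounted at the origin on the work surface. World frame = base frame: x ahead of the robot, y to its left, z up, the work surface at z = 0. Lengths are in m, angles in rad, forces in N, time in s.
With the tool pointing down it reaches from about 0.25 to 0.725 m from the base axis. Payload 9.7 kg.
Tool frame: the origin (TCP) lies on the centre line of the jaws, within the pads' length; the fingertips stand 11 mm ahead of it and the grasp point (between the pads) lies 8 mm behind it; z points along the fingers, y is the direction in which the jaws open and shut (so a half turn about z gives the same grasp; the last joint's range is limited). The gripper opens to 85 mm and grips with 20 to 120 N. Pads are 22 mm wide; open, the fingers measure 114 mm over their backs; the gripper's body (76 mm by 85 mm) begins 54 mm behind the grasp point. The pads swing forward as they close: fully open they stand 13 mm farther back than shut.
Start: joints at [-1.211, 0.087, 0.176, 1.66, 0, 1.571], TCP at [0.194, -0.515, 0.242] pointing down, gripper open.
Joint ranges: [-3.13, 3.13], [-0.85, 1.81], [-1.15, 1.24], [-2.2, 2.28], [-1.44, 1.52], [-3.14, 3.14]. Speed limits (rad/s): [2.22, 2.22, 2.57, 3.14, 3.14, 3.14].

## Interface

Orientations are given as a rotation vector (axis times angle).
In Python, from plant import observe, capture, calibration, sign_off gives the robot as it stands.
- The arm moves only by the tool drive_tool, never from a script. Its arguments are lists of equal length, an entry for each row: "angular": the turn, a rotation vector about the tool's x, y, z in degrees, a list of three; "translation": the shift along the tool's x, y, z in mm, a list of three; "hand": the finger opening in mm, from 0 to 85.4. In form: {"angular": [[rx, ry, rz], ...], "translation": [[tx, ty, tz], ...], "hand": [hand, ...]}. A call has 1 to 10 rows; each row is the pose to reach, as a shift and turn from the pose commanded when the call began, along the tool's axes at that moment; what a row does not reach only later rows make up. A row lasts 1/8 s, in which the tool goes at most 62.5 mm and 10.7 degrees, less where a joint would pass 70% of its speed; a pose out of reach is approached as far as the arm can. A call with a gripper value outside its range is refused whole. The fingers move at their own pace and stop on an object; the grip force is fixed at half the most. Time passes only in rows, so rows that repeat a pose let the fingers close. It gives the time, the measured TCP pose, the force and the opening at its end, in the units of the state.
- observe(): the state, without advancing time (a new reading comes with each control period).
- capture(name): name is "scene" or "top"; returns the picture (400x640x3 uint8, red, green, blue); there is no depth.
- calibration(name): a dict with "fx", "fy", "cx", "cy" (pixels), "extrinsics" (4x4, takes a point from camera to world coordinates). Camera axes: x right, y down, z forward; pixel columns grow to the right and rows downward; lengths in m; the calibration is good to about 2 mm. A picture is of the moment at which its call begins. calibration takes no time and is no camera call.
- sign_off(): hands the job in, once; it reports no verdict.
The state is a dict: "clock": time; "joints": joint angles; "qvel": joint speeds; "tau": joint torques, N m; "tcp_pos": TCP position; "eef_rot": TCP orientation; "ft_force": force on the tool from outside, world axes, zero at the start; "ft_torque": the same for the moment, N m; "width": finger opening in m.
Only numpy, scipy, OpenCV 4.12 (cv2) and the standard library are available. Lean on these libraries where they do the work, as an engineer would, in place of code of your own. Each camera call takes 0.05 s, during which the arm holds its last target. There are 200 camera calls.

## Working session

There is one attempt and no reset: what is moved stays moved. The work goes in short steps, Python scripts to look and compute and a tool call to move; the robot and the scene stay as the last step left them, time stands still between calls to the robot, and variables do not carry over. Pictures are saved under pics/ and viewed, about 8 in all and at most 12, crops included, and the job is handed in when it is done.

Besides the shell and the picture viewer there is one more tool, called as name(argument=value, ...), one argument or row to a line, values as JSON. drive_tool: Moves the arm, as the interface text tells. Its arguments: {"type":"object","properties":{"angular":{"type":"array","items":{"type":"array","items":{"type":"number"}}},"translation":{"type":"array","items":{"type":"array","items":{"type":"number"}}},"hand":{"type":"array","items":{"type":"number"}}},"required":["angular","translation","hand"]}

```bash
mkdir -p pics; python3 - <<'E'
from plant import *
import cv2,numpy as np
print(observe())
for n in("scene","top"):
    cv2.imwrite(f"pics/{n}0.png",capture(n)[:,:,::-1]); c=calibration(n); print(n,c)
E
```

```text
{'clock': 0.0, 'joints': array([-1.21104251e+00,  8.74805324e-02,  1.75166494e-01,  1.65981197e+00,
       -5.54340260e-06,  1.57081656e+00]), 'qvel': array([ 0.00110785,  0.00026459, -0.0006317 , -0.00090463,  0.00057324,
       -0.00119144]), 'tau': array([-8.91180862e-04, -5.20385993e+01,  4.64802468e+01,  1.64211768e-02,
        4.14009332e-05,  1.84738028e-06]), 'tcp_pos': array([ 0.19354977, -0.51459763,  0.24158842]), 'eef_rot': array([-3.08962485e+00, -5.61792396e-01,  3.82106866e-04]), 'ft_force': array([ 0.08863722, -0.1442041 , -0.41658906]), 'ft_torque': array([0.02882574, 0.00635964, 0.03569413]), 'width': 0.08535186005339832}
scene {'fx': 388.7728866882074, 'fy': 388.7728866882074, 'cx': 322.20301990652183, 'cy': 193.46842490937667, 'extrinsics': array([[ 0.55031912,  0.62322401, -0.55564441,  1.07348856],
       [ 0.83494899, -0.4131624 ,  0.36353406, -0.47500589],
       [-0.00300822, -0.66399448, -0.74773142,  0.88102082],
       [ 0.        ,  0.        ,  0.        ,  1.        ]])}
top {'fx': 410.0913550398779, 'fy': 410.0913550398779, 'cx': 321.6776701091772, 'cy': 199.73374766818438, 'extrinsics': array([[ 0.02039567, -0.99612098,  0.08559799,  0.38459748],
       [-0.99970359, -0.02145744, -0.01150234, -0.05903993],
       [ 0.01329444, -0.08533802, -0.99626336,  1.06613286],
       [ 0.        ,  0.        ,  0.        ,  1.        ]])}
```

View pics/top0.png

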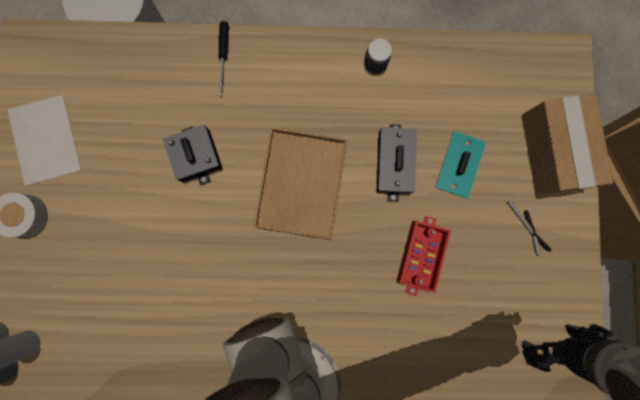

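View pics/scene0.png

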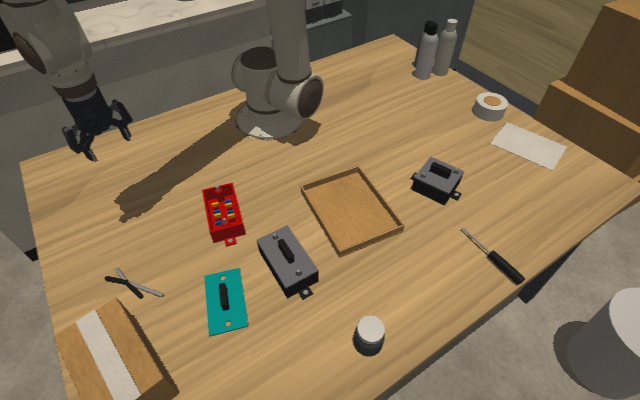

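The top view shows the fuse cover at about (398,160) with its rib at (399,158), and the tray at about (301,184). The relay box is at (192,153), and the red and turquoise look-alikes are at (425,257) and (461,163).

```bash
cat > h.py <<'E'
import cv2,numpy as np
from plant import *
def ray(n,uv,z):
    c=calibration(n);E=c["extrinsics"]
    d=E[:3,:3]@np.array([(uv[0]-c["cx"])/c["fx"],(uv[1]-c["cy"])/c["fy"],1.])
    o=E[:3,3];return (o+d*(z-o[2])/d[2])
def crop(n,x0,y0,x1,y1,s,f,im=None):
    im=capture(n) if im is None else im
    cv2.imwrite(f"pics/{f}.png",cv2.resize(im[y0:y1,x0:x1,::-1],None,fx=s,fy=s,interpolation=cv2.INTER_CUBIC))
def rect(n,m,z,x0,y0):
    cs,_=cv2.findContours(m.astype(np.uint8),cv2.RETR_EXTERNAL,cv2.CHAIN_APPROX_NONE)
    c=max(cs,key=cv2.contourArea).reshape(-1,2)+[x0,y0]
    w=np.array([ray(n,p,z)[:2] for p in c])*1000
    return c.mean(0),cv2.minAreaRect(w.astype(np.float32))
E
python3 - <<'E'
from h import *
im=cv2.imread("pics/top0.png")[:,:,::-1]
x0,y0,x1,y1=365,115,430,210
g=im[y0:y1,x0:x1].astype(int); V=g.max(2); S=V-g.min(2)
plate=(V>50)&(S<30); print("plate",rect("top",plate,.055,x0,y0))
k=g[25:65,22:47]; print(k.max(2)[::3,::2])
rib=(g.max(2)<45)[22:65,24:45]; print("rib",rect("top",rib,.085,x0+24,y0+22))
for n,p in [("tray",[(273,131),(345,141),(331,238),(257,228)])]:
    w=np.array([ray("top",q,.03)[:2] for q in p]); print(w,w.mean(0))
for p in [(399,135),(398,184)]: print("pin",ray("top",p,.067))
crop("top",365,115,430,210,6,"c1",im)
E
```

```text
plate (array([397.125, 158.325]), ((580.3140258789062, -257.5900573730469), (93.78245544433594, 169.0), 89.4405517578125))
[[108 107 108 108 106 109 106 110 110 105 107 105 105]
 [109 107 109 108 110 104 103 108 105 108 107 107 104]
 [109 108 107 107 101  61  50  49  64 103 106 109 107]
 [112 112 109 108  73  27  48  47  64 106 104 107 109]
 [112 112 109 107  68  25  49  47  61 106 108 106 105]
 [111 110 109 110  67  31  52  42  67 105 105 106 104]
 [111 108 112 110  68  22  52  45  68 108 109 107 104]
 [111 108 111 106  61  32  51  40  70 107 108 106 106]
 [112 109 109 105  32  29  54  41  79 108 109 109 108]
 [114 114 113 105  27  26  48  35  78 109 107 108 105]
 [111 109 109 102  48  25  26  84 108 108 108 106 105]
 [112 112 112 112 109 112 110 109 108 111 106 109 107]
 [113 112 112 112 112 110 113 108 108 112 105 107 108]
 [111 113 111 114 111 109 110 112 109 108 108 110 107]]
rib (array([398.65517241, 159.08045977]), ((573.3922119140625, -254.8579559326172), (56.64602279663086, 17.024227142333984), 0.20850151777267456))
[[ 0.64810614  0.05764131]
 [ 0.6263516  -0.12783205]
 [ 0.37748856 -0.09643245]
 [ 0.39875516  0.09024195]] [ 0.51267536 -0.01909531]
pin [ 0.63602349 -0.25942831  0.067     ]
pin [ 0.51331921 -0.25748608  0.067     ]
```

View pics/c1.png

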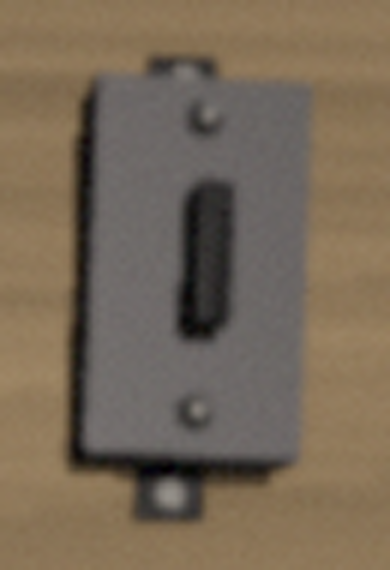

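The crop shows the cover plate with pins at full-image pixels (399,134) and (397,183), and the rib centred between them. Ray casting puts the cover at about (0.575, -0.258) with yaw about -1°, and the tray at (0.513, -0.019) with yaw about -7°. I'm moving to hover above the rib.

drive_tool(
  angular=[
    [0, 0, 3],
    [0, 0, 6],
    [0, 0, 10],
    [0, 0, 13],
    [0, 0, 17],
    [0, 0, 20],
    [0, 0, 21],
    [0, 0, 21],
    [0, 0, 21],
    [0, 0, 21],
  ],
  translation=[
    [45, -11, 0],
    [100, -24, 0],
    [155, -37, 10],
    [210, -50, 20],
    [265, -63, 35],
    [320, -76, 50],
    [375, -89, 60],
    [420, -99, 65],
    [448, -105, 70],
    [448, -105, 70],
  ],
  hand=[85, 85, 85, 85, 85, 85, 85, 85, 85, 85],
)

```text
clock: 1.35
tcp_pos: [0.5769, -0.2573, 0.1707]
eef_rot: [-3.141, 0.007, 0.003]
ft_force: [-0.5, -0.4, -0.2]
width: 0.0852
```

```bash
python3 - <<'E'
from h import *
from scipy.spatial.transform import Rotation as R
a=capture("scene");b=capture("top")
o=observe(); print(o["clock"],o["tcp_pos"],o["eef_rot"]);print(R.from_rotvec(o["eef_rot"]).as_matrix().round(3))
A=cv2.resize(a[160:320,200:360],(480,480));B=cv2.resize(b[100:220,340:460],(320,320))
B=cv2.copyMakeBorder(B,0,160,0,0,cv2.BORDER_CONSTANT)
cv2.imwrite("pics/h1.png",np.hstack([A,B])[:,:,::-1])
E
```

```text
1.45 [ 0.57563438 -0.25878722  0.17186941] [-3.14135617e+00  9.85833150e-03  1.62662483e-03]
[[ 1.    -0.006 -0.001]
 [-0.006 -1.     0.   ]
 [-0.001 -0.    -1.   ]]
```

View pics/h1.png

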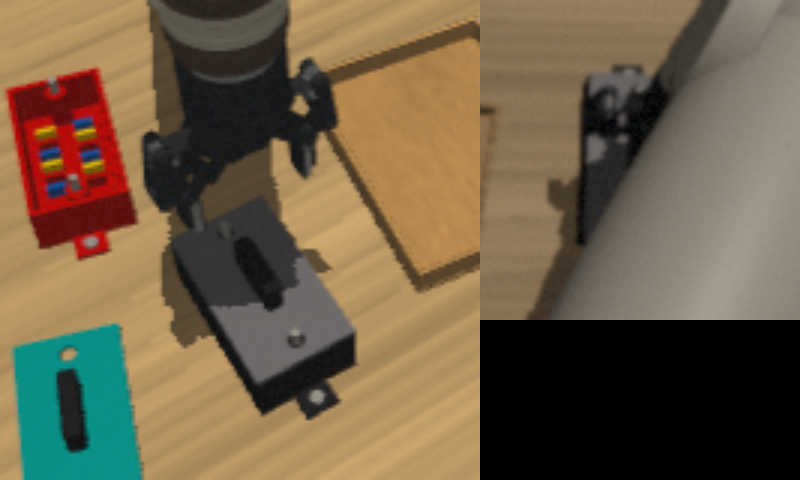

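The scene view shows the gripper above the cover with jaws across the rib, its top at about scene pixel (286,248), and nothing in the way. Descending so the fingertips stay above the plate.

drive_tool(
  angular=[
    [0, 0, 0.5],
    [0, 0, 0.5],
    [0, 0, 0.5],
    [0, 0, 0.5],
    [0, 0, 0.5],
  ],
  translation=[
    [0, 0, 35],
    [0, 0, 65],
    [0, 0, 88],
    [0, 0, 101],
    [0, 0, 101],
  ],
  hand=[85, 85, 85, 85, 85],
)

```text
clock: 2.08
tcp_pos: [0.5752, -0.2592, 0.071]
eef_rot: [-3.141, 0.026, 0.001]
ft_force: [-0.5, -0.9, 0.5]
width: 0.0848
```

```bash
python3 - <<'E'
from h import *
a=capture("scene")
o=observe(); print(o["clock"],o["tcp_pos"],o["ft_force"]); print(ray("scene",(286,247.5),.085))
crop("scene",220,170,340,290,5,"g1",a)
E
```

```text
2.125 [ 0.5757574  -0.25927837  0.0719332 ] [-0.62634476  0.93644034  0.02375522]
[ 0.58029621 -0.2585319   0.085     ]
```

View pics/g1.png

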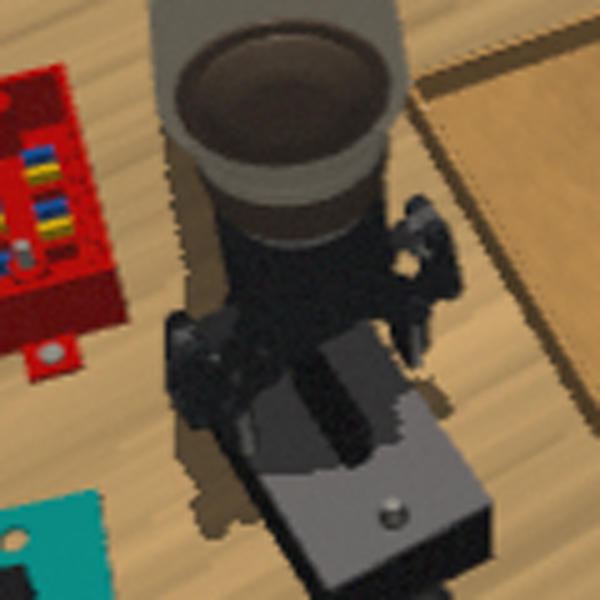

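The crop shows the open jaws on both sides of the rib, centred within a few mm. Closing.

drive_tool(
  angular=[
    [0, 0, 0],
    [0, 0, 0],
    [0, 0, 0],
    [0, 0, 0],
    [0, 0, 0],
    [0, 0, 0],
    [0, 0, 0],
    [0, 0, 0],
  ],
  translation=[
    [2, 0, 1],
    [2, 0, 1],
    [2, 0, 1],
    [2, 0, 1],
    [2, 0, 1],
    [2, 0, 1],
    [2, 0, 1],
    [2, 0, 1],
  ],
  hand=[50, 10, 5, 5, 5, 5, 5, 5],
)

```text
clock: 3.12
tcp_pos: [0.5782, -0.2589, 0.0706]
eef_rot: [3.141, -0.024, 0.001]
ft_force: [1.0, 0.3, 6.2]
width: 0.0151
```

drive_tool(
  angular=[
    [0, 0, 0],
    [0, 0, 0],
    [0, 0, 0],
    [0, 0, 0],
    [0, 0, 0],
    [0, 0, 0],
    [0, 0, 0],
    [0, 0, 0],
  ],
  translation=[
    [0, 0, -8],
    [0, 0, -18],
    [0, 0, -30],
    [0, 0, -45],
    [0, 0, -60],
    [0, 0, -75],
    [0, 0, -80],
    [0, 0, -80],
  ],
  hand=[5, 5, 5, 5, 5, 5, 5, 5],
)

```text
clock: 4.12
tcp_pos: [0.5781, -0.2589, 0.1506]
eef_rot: [3.141, -0.024, 0.001]
ft_force: [-0.3, -0.0, -1.5]
width: 0.0153
```

```bash
python3 - <<'E'
from h import *
a=capture("scene")
o=observe(); print(o["clock"],o["tcp_pos"],o["ft_force"],o["width"])
crop("scene",180,130,420,310,3,"l1",a)
E
```

```text
4.175 [ 0.57792308 -0.25875988  0.14995602] [-0.18154419 -0.75502722 -2.65377254] 0.014872596476922038
```

View pics/l1.png

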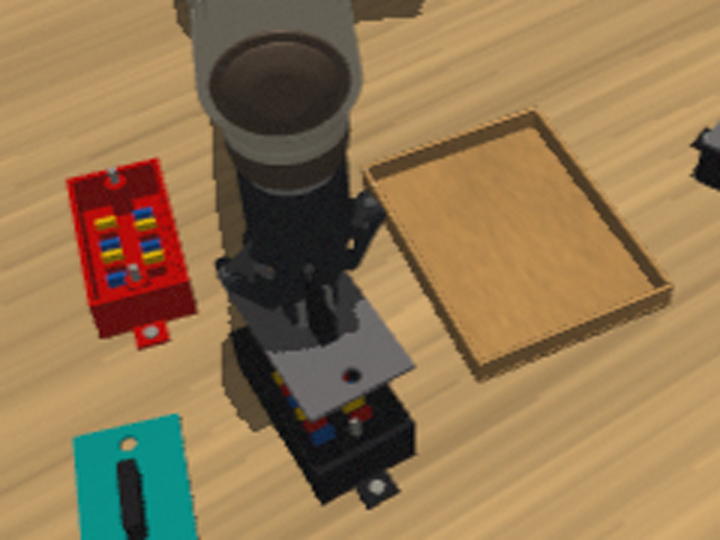

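The cover is clear of its pins, held level, and the fuses show below it. Carrying it over the tray.

drive_tool(
  angular=[
    [0, 0, 1],
    [0, 0, 2],
    [0, 0, 3],
    [0, 0, 4],
    [0, 0, 5],
    [0, 0, 6],
    [0, 0, 6],
    [0, 0, 6],
    [0, 0, 6],
    [0, 0, 6],
  ],
  translation=[
    [-6, -20, 0],
    [-16, -55, 0],
    [-28, -97, 0],
    [-40, -139, 0],
    [-52, -180, 0],
    [-62, -215, 0],
    [-67, -234, 0],
    [-69, -239, 0],
    [-69, -239, 0],
    [-69, -239, 0],
  ],
  hand=[5, 5, 5, 5, 5, 5, 5, 5, 5, 5],
)

```text
clock: 5.42
tcp_pos: [0.5109, -0.0418, 0.1501]
eef_rot: [-3.122, 0.14, -0.001]
ft_force: [0.2, -1.1, -1.7]
width: 0.0154
```

drive_tool(
  angular=[
    [0, 0, 0],
    [0, 0, 0],
    [0, 0, 0],
    [0, 0, 0],
    [0, 0, 0],
    [0, 0, 0],
    [0, 0, 0],
  ],
  translation=[
    [0, 0, 20],
    [0, 0, 45],
    [0, 0, 70],
    [0, 0, 92],
    [0, 0, 108],
    [0, 0, 116],
    [0, 0, 116],
  ],
  hand=[5, 5, 5, 5, 5, 5, 5],
)

```text
clock: 6.3
tcp_pos: [0.5107, -0.0401, 0.0342]
eef_rot: [-3.121, 0.136, -0.0]
ft_force: [-0.4, -0.2, -1.3]
width: 0.0151
```

```bash
python3 - <<'E'
from h import *
a=capture("scene")
o=observe(); print(o["clock"],o["tcp_pos"],o["ft_force"],o["width"])
crop("scene",250,120,430,270,4,"p1",a)
E
```

```text
6.35 [ 0.51105045 -0.04005003  0.03474904] [-0.33905772  0.10700853 -1.91315899] 0.014803359090076669
```

View pics/p1.png

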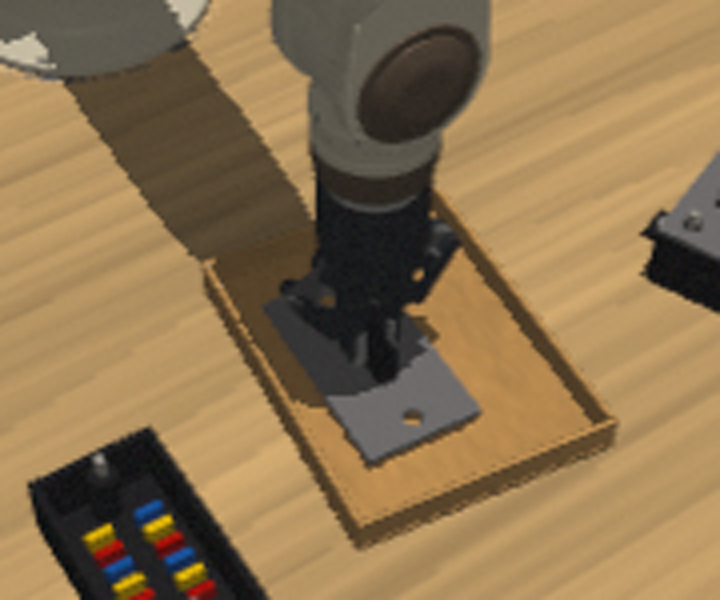

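The cover is inside the tray, level and just above the floor, about 20 mm toward the right wall (y = -0.04). I'm shifting it 20 mm, then lowering it.

drive_tool(
  angular=[
    [0, 0, 0],
    [0, 0, 0],
    [0, 0, 0],
    [0, 0, 0],
    [0, 0, 0],
    [0, 0, 0],
    [0, 0, 0],
  ],
  translation=[
    [0, -10, 0],
    [0, -20, 0],
    [0, -20, 2],
    [0, -20, 5],
    [0, -20, 7],
    [0, -20, 8.5],
    [0, -20, 8.5],
  ],
  hand=[5, 5, 5, 5, 5, 5, 5],
)

```text
clock: 7.22
tcp_pos: [0.5118, -0.0303, 0.0266]
eef_rot: [-3.115, 0.112, -0.001]
ft_force: [-2.6, 0.9, 4.3]
width: 0.0152
```

drive_tool(
  angular=[
    [0, 0, 0],
    [0, 0, 0],
    [0, 0, 0],
  ],
  translation=[
    [0, 0, 1],
    [0, 0, 1],
    [0, 0, 1],
  ],
  hand=[5, 5, 5],
)

```text
clock: 7.6
tcp_pos: [0.5118, -0.0302, 0.0264]
eef_rot: [-3.115, 0.112, -0.002]
ft_force: [-5.6, 1.7, 11.1]
width: 0.015
```

```bash
python3 - <<'E'
from h import *
o=observe(); print({k:np.round(o[k],3) for k in o})
E
```

```text
{'clock': np.float64(7.6), 'joints': array([-0.072,  0.025, -0.308,  1.238,  0.025,  3.141]), 'qvel': array([ 0.001, -0.001, -0.   , -0.001,  0.001,  0.001]), 'tau': array([ -0.868, -41.75 ,  42.992,  -2.608,   0.07 ,  -0.076]), 'tcp_pos': array([ 0.512, -0.03 ,  0.026]), 'eef_rot': array([-3.115e+00,  1.120e-01, -2.000e-03]), 'ft_force': array([-5.559,  1.675, 11.085]), 'ft_torque': array([-0.017,  1.272, -0.081]), 'width': np.float64(0.015)}
```

The floor is taking load (11 N), so the plate is down. The earlier y shortfall came from joint 6 reaching its range limit (3.141), so I'll turn it back once the fingers are open. Releasing.

drive_tool(
  angular=[
    [0, 0, 0],
    [0, 0, 0],
    [0, 0, 0],
    [0, 0, 0],
    [0, 0, 0],
  ],
  translation=[
    [0, 0, -1],
    [0, 0, -1],
    [0, 0, -1],
    [0, 0, -1],
    [0, 0, -1],
  ],
  hand=[25, 50, 50, 50, 50],
)

```text
clock: 8.22
tcp_pos: [0.5117, -0.0303, 0.026]
eef_rot: [-3.115, 0.112, -0.001]
ft_force: [-0.2, -0.1, -0.6]
width: 0.0499
```

drive_tool(
  angular=[
    [0, 0, 0],
    [0, 0, 0],
    [0, 0, -2],
    [0, 0, -5],
    [0, 0, -10],
    [0, 0, -15],
    [0, 0, -15],
  ],
  translation=[
    [0, 0, -15],
    [0, 0, -40],
    [0, 0, -80],
    [0, 0, -120],
    [-50, 0, -150],
    [-100, 0, -170],
    [-100, 0, -170],
  ],
  hand=[50, 50, 50, 50, 50, 50, 50],
)

```text
clock: 9.1
tcp_pos: [0.4105, -0.0273, 0.1998]
eef_rot: [-3.104, -0.297, -0.014]
ft_force: [1.5, 0.9, -0.6]
width: 0.0502
```

```bash
python3 - <<'E'
from h import *
a=capture("scene")
o=observe(); print({k:np.round(o[k],3) for k in o})
crop("scene",220,110,480,290,3,"e1",a)
E
```

```text
{'clock': np.float64(9.15), 'joints': array([-0.083, -0.257, -0.229,  1.594,  0.025,  2.869]), 'qvel': array([ 0.004,  0.058,  0.001, -0.03 , -0.001,  0.014]), 'tau': array([-2.8000e-02, -3.3582e+01,  4.7096e+01,  7.9400e-01,  8.1000e-02,
       -2.2600e-01]), 'tcp_pos': array([ 0.412, -0.027,  0.198]), 'eef_rot': array([-3.104, -0.295, -0.013]), 'ft_force': array([-0.373,  0.055,  0.094]), 'ft_torque': array([-0.033,  0.004, -0.019]), 'width': np.float64(0.05)}
```

View pics/e1.png

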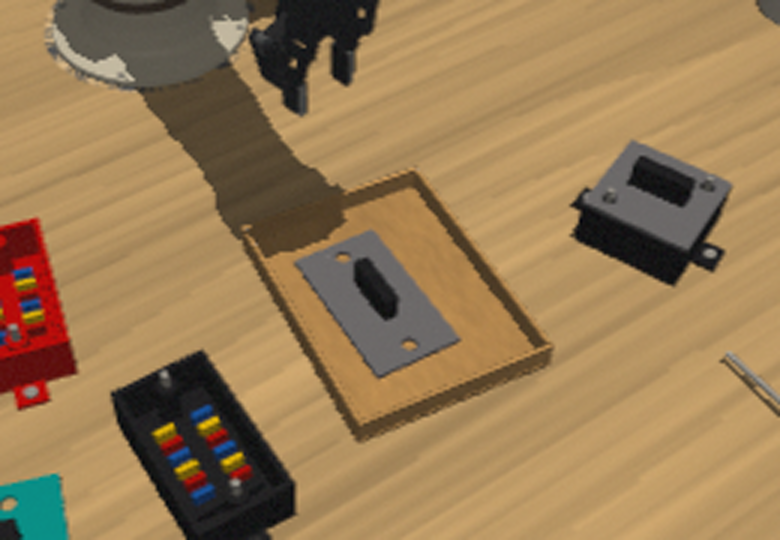

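The cover lies flat in the tray, handle up and well inside the walls. The fuse box is open, the relay cover is still in place, and the gripper is clear of everything.

```bash
python3 -c "from plant import *; print(sign_off())"
```

```text
the job is handed in; nothing more can be done
None
```

I lifted the fuse cover straight off its pins, carried it level to the tray and lowered it until the floor pushed back with about 11 N. Then I let go, pulled the arm clear and handed the job in at about 9.2 s; the hand-in gives no verdict.

**Last checks:** the final picture shows the cover flat in the tray, handle up, and the fuses exposed. The relay box's cover looks untouched. The wrist force was close to zero, so the arm was touching nothing.

**What disagreed:**
- **Joint 6:** it ran to the end of its range (read 3.141, limit given as 3.14) while I was placing the cover. I turned it back to 2.87 after letting go. I can't rule out that this counts as passing the range.
- **Placement:** because of that limit, the cover came to rest about 10 mm off the tray's centre, against 110 mm allowed.

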